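# Load the empty bays of the sloped mould rack

## Robot

A 7-joint arm with a two-finger parallel gripper is mounted at the origin on the work surface. World frame = base frame: x ahead of the robot, y to its left, z up, the work surface at z = 0. Lengths are in m, angles in rad, forces in N, time in s.
With the tool pointing down it reaches from about 0.425 to 0.875 m from the base axis. Payload 4.7 kg.
Tool frame: the origin (TCP) lies between the finger pads; the fingertips stand 14 mm ahead of it and the grasp point (between the pads) lies 5 mm behind it; z points along the fingers, y is the line along which they close (so a half turn about z gives the same grasp; the last joint's range is limited). The gripper opens to 87 mm and grips with 3 to 60 N. Pads are 19 mm wide; open, the fingers measure 117 mm over their backs; the gripper's body (75 mm by 190 mm) begins 51 mm behind the grasp point.
Start: joints at [-1.231, 0.321, -0.07, 1.45, 0.023, 1.371, -0.057], TCP at [0.208, 0.616, 0.237] pointing down, gripper open.
Joint ranges: [-2.86, 2.86], [-0.3, 2.09], [-1.38, 1.24], [0.06, 2.45], [-1.56, 4.7], [0.09, 2.05], [-2.69, 2.69]. Speed limits (rad/s): [2.57, 2.57, 3.14, 3.14, 3.14, 3.14, 3.14].

## Interface

Orientations are given as a rotation vector (axis times angle).
In Python, from bench import ctrl gives the robot as it stands.
- The arm moves only by the tool step_arm, never from a script. Its argument "commands" is a list of rows, each an object with "travel": the shift along the tool's x, y, z in m, a list of three; "turn": the turn, a rotation vector about the tool's x, y, z in degrees, a list of three. A call has 1 to 5 rows; each row is the pose to reach, as a shift and turn from the pose commanded when the call began, along the tool's axes at that moment; what a row does not reach only later rows make up. A row lasts 1/10 s, in which the tool goes at most 50 mm and 8.59 degrees, less where a joint would pass 70% of its speed; a pose out of reach is approached as far as the arm can. A call with a gripper value outside its range is refused whole. "gripper" is the opening, from 0 (shut) to 1 (fully open), set as the call begins (left out, the last holds). The fingers move at their own pace and stop on an object; "force" is the grip in N (left out, the last holds). Time passes only in rows, so rows that repeat a pose let the fingers close. It gives the time, the measured TCP pose, the force, the opening and the grip force at its end, in the units of the state.
- ctrl.get_state(): the state, without advancing time (a new reading comes with each control period).
- ctrl.get_image(name): name is "scene" or "top" or "wrist"; returns the picture (384x512x3 uint8, red, green, blue); there is no depth.
- ctrl.camera_model(name): a dict with "fx", "fy", "cx", "cy" (pixels), "R" (3x3) and "t" (3): a world point X has camera coordinates R X + t; the wrist camera has in their place "T_tool_cam" (4x4, takes a point from camera to tool coordinates, whose origin is the TCP and whose axes are the flange's). Camera axes: x right, y down, z forward; pixel columns grow to the right and rows downward; lengths in m; the calibration is good to about 2 mm. A picture is of the moment at which its call begins: read the wrist's pose just before it. camera_model takes no time and is no camera call.
- ctrl.close_job(): hands the job in; it is judged then, once.
The state is a dict: "time": time; "joint_positions": joint angles; "qd": joint speeds; "joint_torque": joint torques, N m; "position": TCP position; "tool_rot": TCP orientation; "ft_force": force on the tool from outside, world axes, zero at the start; "torque": the same for the moment, N m; "grip_width": opening from 0.0 (shut) to 1.0 (fully open); "grip_force": force on a finger pad.
Only numpy, scipy, OpenCV 4.12 (cv2) and the standard library are available. Lean on these libraries where they do the work, as an engineer would, in place of code of your own. Each camera call takes 0.05 s, during which the arm holds its last target. There are 200 camera calls.

## Task

Two of the four bays of the sloped steel rack have no mould in them. Find them and load one of the two spare bar moulds from the bench into each, cells up: lay it gently on the slope and push it down under the keeper lip until the bay's sliding stop is fully in; how far down that is differs from bay to bay, so go by feel. Leave the moulds already in the rack where they are, and do not disturb the round mould, the bowl or the jar.

Things in the scene. Friction and masses are not known exactly. Their poses are not given: they have to be found in the camera images.
- rack: Fixed stainless rack, 328 mm wide (y), 160 mm deep, at most 110 mm high. Origin: on the bench under its middle; x points to its high side. Its floor starts 75 mm to -x of the origin, 22 mm above the bench, rises at 30 degrees and is 172 mm long. Four bays 78 mm apart, open above and at the high end; each has two side ribs, 8 mm high, 4 thick, 55 apart inside, reaching 112 mm up from the low end.
- lip (a point): Middle of the up-slope lower edge of the keeper lip, a 4 mm plate over the low end of all the bays, fixed to an end wall square to the floor. It covers the lowest 42 mm of the slope with its underside 35 mm off the floor, so a 30 mm mould slides under it but cannot be let down through it.
- slide_a (a joint): Travel of the sliding stop of one empty bay: 0 m out, 0.010 m fully in; stiff (about 3 N), stays where it is left. A grey block under the lip, 28 mm wide, 20 mm high, that the mould's low end pushes down-slope. Fully in, the mould's origin lies 3 to 14 mm up-slope of the bay's, differently each time; then it goes no further.
- slide_b (a joint): Travel of the sliding stop of the other empty bay: 0 m out, 0.010 m fully in; stiff (about 3 N), stays where it is left. A grey block under the lip, 28 mm wide, 20 mm high, that the mould's low end pushes down-slope. Fully in, the mould's origin lies 3 to 14 mm up-slope of the bay's, differently each time; then it goes no further.
- bay0: Number 0 of the rack's bays, 0 to 3 towards the rack's +y side; empty or holding a mould. Origin: on the floor, 72 mm up-slope of the end wall, where the centre of a mould's underside lies when it is as far down as the bay lets it; x points up the slope, y across, z square off the floor (30 degrees from vertical, leaning to the low side).
- bay1: Number 1 of the rack's bays, 0 to 3 towards the rack's +y side; empty or holding a mould. Origin: on the floor, 72 mm up-slope of the end wall, where the centre of a mould's underside lies when it is as far down as the bay lets it; x points up the slope, y across, z square off the floor (30 degrees from vertical, leaning to the low side).
- bay2: Number 2 of the rack's bays, 0 to 3 towards the rack's +y side; empty or holding a mould. Origin: on the floor, 72 mm up-slope of the end wall, where the centre of a mould's underside lies when it is as far down as the bay lets it; x points up the slope, y across, z square off the floor (30 degrees from vertical, leaning to the low side).
- bay3: Number 3 of the rack's bays, 0 to 3 towards the rack's +y side; empty or holding a mould. Origin: on the floor, 72 mm up-slope of the end wall, where the centre of a mould's underside lies when it is as far down as the bay lets it; x points up the slope, y across, z square off the floor (30 degrees from vertical, leaning to the low side).
- mould_a: White plastic bar mould: a rigid block 120 mm long (own x), 48 mm wide (own y) and 30 mm high (own z), 0.15 kg or so, with two rows of five open cells sunk into its top; both ends are alike. Origin: centre of its underside. Already home in one of the bays; stays there.
- mould_b: White plastic bar mould: a rigid block 120 mm long (own x), 48 mm wide (own y) and 30 mm high (own z), 0.15 kg or so, with two rows of five open cells sunk into its top; both ends are alike. Origin: centre of its underside. Already home in another bay; stays there.
- mould_c: White plastic bar mould: a rigid block 120 mm long (own x), 48 mm wide (own y) and 30 mm high (own z), 0.15 kg or so, with two rows of five open cells sunk into its top; both ends are alike. Origin: centre of its underside. A spare, flat on the bench beside the rack, cells up.
- mould_d: White plastic bar mould: a rigid block 120 mm long (own x), 48 mm wide (own y) and 30 mm high (own z), 0.15 kg or so, with two rows of five open cells sunk into its top; both ends are alike. Origin: centre of its underside. A spare, flat on the bench beside the rack, cells up.
- round_mould: Bystander: round white mould, 90 mm across, 30 mm high, origin at the centre of its underside. Does not belong in the rack.
- bowl: Bystander: open steel bowl, 110 mm across the rim, 55 mm high, origin at the centre of its underside.
- jar: Bystander: closed white jar, 60 mm across, 80 mm high, origin at the centre of its underside.
There are look-alikes about, which are no part of the job. Leave any blue or pink look-alike of the mould_b alone.

How it is judged:
By the outcome, as a careful person would: the job done as asked, in the order asked, and still so for the second after the job is handed in, with the robot touching nothing.
It also fails if it takes over 61 s, if anything falls off the work surface, if the arm or the gripper's body presses on something with over 40 N, if the wrist force passes 120 N, or if a joint passes its speed limit or range.

## Working session

There is one attempt and no reset: what is moved stays moved. The work goes in short steps, Python scripts to look and compute and a tool call to move; the robot and the scene stay as the last step left them, time stands still between calls to the robot, and variables do not carry over. Pictures are saved under pics/ and viewed, at most 10 in all, crops included, and the job is handed in when it is done.

Besides the shell and the picture viewer there is one more tool, called after "Call:" as name([rows], argument=value, ...), one row to a line, values as JSON. step_arm: Moves the arm, as the interface text tells. Its arguments: {"type":"object","properties":{"commands":{"type":"array"},"gripper":{"type":"number"},"force":{"type":"number"}},"required":["commands"]}

```bash
ls; mkdir -p pics; python3 - <<'E'
from bench import ctrl
import cv2,numpy as np
s=ctrl.get_state();print({k:np.round(v,3).tolist() for k,v in s.items()})
for n in ["scene","top"]:
    im=ctrl.get_image(n);cv2.imwrite(f"pics/{n}0.png",im[:,:,::-1])
    cv2.imwrite(f"pics/{n}0_b.png",cv2.resize(im[:,:,::-1],(800,600),interpolation=cv2.INTER_CUBIC))
    m=ctrl.camera_model(n);print(n,{k:np.round(v,3).tolist() for k,v in m.items()})
print(ctrl.camera_model("wrist"))
E
```

```text
pics
{'time': 0.0, 'joint_positions': [-1.231, 0.322, -0.07, 1.452, 0.023, 1.371, -0.057], 'qd': [0.001, -0.002, -0.001, -0.001, 0.001, -0.001, 0.001], 'joint_torque': [-0.0, -49.129, -0.404, -31.253, -0.064, 0.044, 0.0], 'position': [0.208, 0.615, 0.235], 'tool_rot': [-0.509, -3.1, 0.003], 'ft_force': [-0.09, 0.412, 0.837], 'torque': [-0.004, 0.007, 0.043], 'grip_force': 0.0, 'grip_width': 1.001}
scene {'fx': 488.542, 'fy': 488.542, 'cx': 245.406, 'cy': 193.396, 'R': [[-0.402, 0.916, 0.009], [0.692, 0.31, -0.651], [-0.599, -0.255, -0.759]], 't': [0.189, -0.351, 1.753]}
top {'fx': 488.309, 'fy': 488.309, 'cx': 256.114, 'cy': 189.997, 'R': [[-0.026, -1.0, 0.003], [-0.979, 0.025, -0.205], [0.204, -0.008, -0.979]], 't': [0.048, 0.564, 1.514]}
{'fx': 311.693580821616, 'fy': 311.693580821616, 'cx': 252.1812260157323, 'cy': 189.40380003244394, 'T_tool_cam': array([[ 1.32862422e-05, -9.59308668e-01, -2.82359485e-01,
         7.63066021e-02],
       [ 9.99999924e-01,  1.22803314e-04, -3.70166572e-04,
         2.52704339e-04],
       [ 3.89778682e-04, -2.82359458e-01,  9.59308597e-01,
        -1.47591759e-01],
       [ 0.00000000e+00,  0.00000000e+00,  0.00000000e+00,
         1.00000000e+00]])}
```

View pics/top0_b.png

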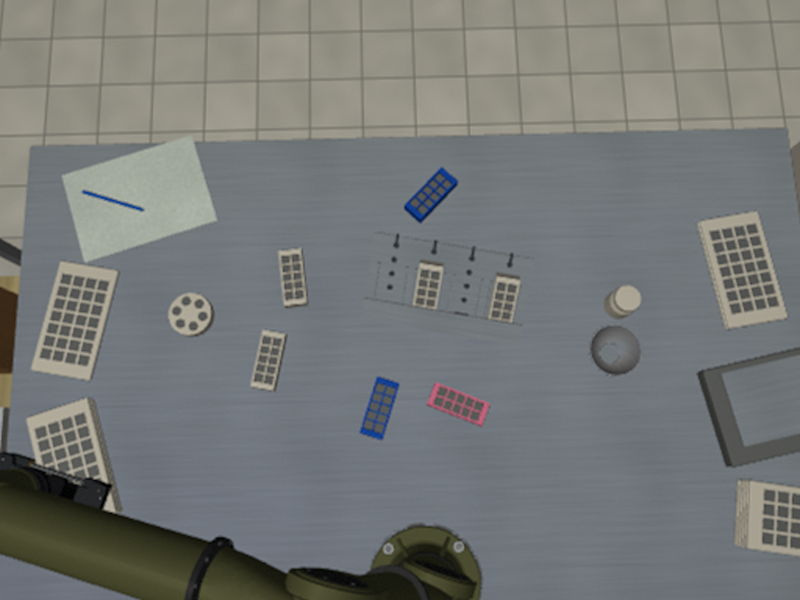

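View pics/scene0_b.png

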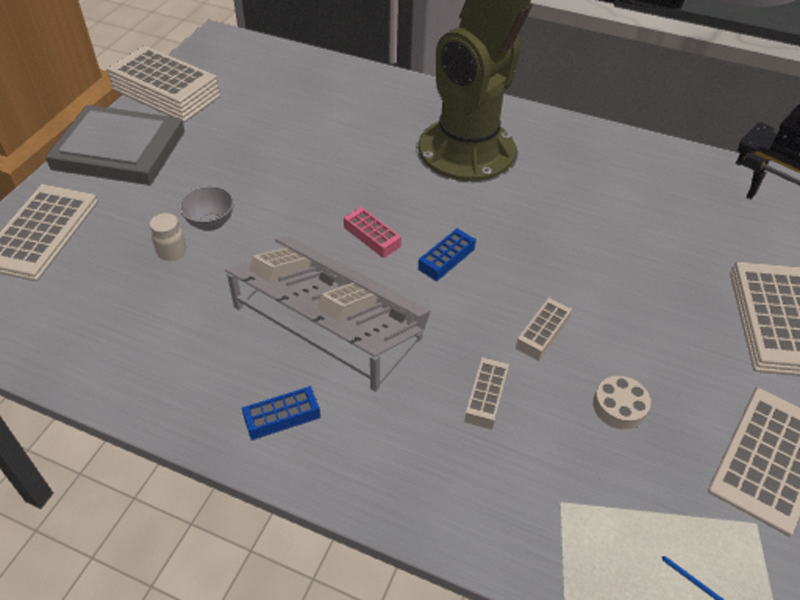

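The top picture shows the rack at about (450,280) in 800-px coordinates, high side up in the image (+x). It has moulds at (428,285) and (505,298), and empty bays at about (390,270) and (467,280).

Things that could be taken for a spare:
- white 2x5 bars at (292,277) and (267,360)
- blue bars at (431,195) and (380,407)
- pink bar at (458,403)
- larger white trays at (75,320), (740,270) and elsewhere

I choose the two white 2x5 bars and will check them in a crop.

```bash
python3 - <<'E'
import cv2
im=cv2.imread("pics/top0.png")[145:260,155:350]
cv2.imwrite("pics/crop1.png",cv2.resize(im,None,fx=4,fy=4,interpolation=cv2.INTER_CUBIC))
E
```

```text
(no output)
```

View pics/crop1.png

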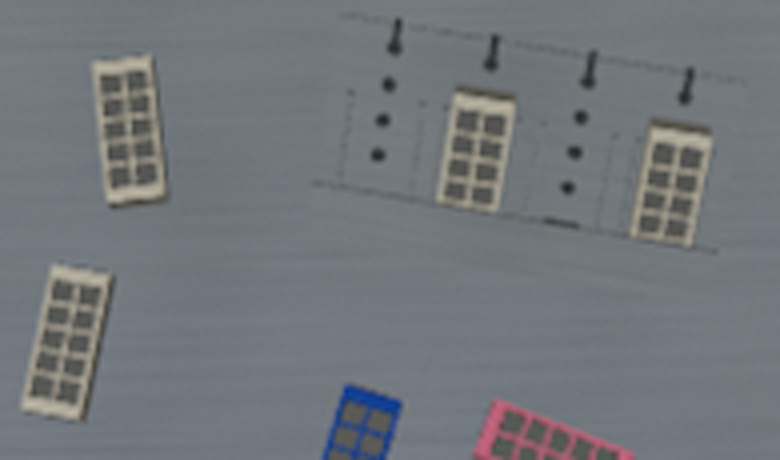

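```bash
cat > h.py <<'E'
import numpy as np
from scipy.optimize import least_squares
from scipy.spatial.transform import Rotation as Ro
from bench import ctrl
def proj(m,X):
    c=np.atleast_2d(X)@np.array(m["R"]).T+np.array(m["t"]); return np.c_[m["fx"]*c[:,0]/c[:,2]+m["cx"],m["fy"]*c[:,1]/c[:,2]+m["cy"]]
def wristm(s):
    "wrist model as a fixed camera for state s"
    m=dict(ctrl.camera_model("wrist")); T=np.eye(4);T[:3,:3]=Ro.from_rotvec(s["tool_rot"]).as_matrix();T[:3,3]=s["position"]
    W=np.linalg.inv(T@m["T_tool_cam"]); m["R"]=W[:3,:3];m["t"]=W[:3,3]; return m
def unproj(m,uv,z):
    d=np.array([(uv[0]-m["cx"])/m["fx"],(uv[1]-m["cy"])/m["fy"],1]);R=np.array(m["R"]);o=-R.T@np.array(m["t"]);d=R.T@d
    return o+d*(z-o[2])/d[2]
def place(p,L): # p: x,y,yaw
    c,s=np.cos(p[2]),np.sin(p[2]); L=np.atleast_2d(L); return np.c_[p[0]+c*L[:,0]-s*L[:,1],p[1]+s*L[:,0]+c*L[:,1],L[:,2]]
def fit(m,L,uv,p0):
    r=least_squares(lambda p:(proj(m,place(p,L))-uv).ravel(),p0); return r.x,np.abs(r.fun).max()
RACK=np.array([[-.0581,.164,.0768],[-.0581,-.164,.0768],[.074,.164,.108],[.074,-.164,.108]])
MTOP=np.array([[.06,.024,.03],[.06,-.024,.03],[-.06,-.024,.03],[-.06,.024,.03]])
E
python3 - <<'E'
from h import *
m=ctrl.camera_model("top")
f=lambda a:np.array(a)/4.+[155-.375,145-.375]
print("rack",fit(m,RACK,f([(315,183),(717,250),(340,15),(745,82)]),[.55,0,0]))
print("C",fit(m,MTOP,f([(93,62),(152,55),(166,197),(108,203)]),[.5,.35,0]))
print("D",fit(m,MTOP,f([(52,265),(113,271),(86,418),(22,412)]),[.4,.35,0]))
E
```

```text
rack (array([ 0.58739688, -0.06320486, -0.19296749]), np.float64(1.0692223105473886))
C (array([0.62120748, 0.2591958 , 0.10011953]), np.float64(0.25799535382139993))
D (array([ 0.44673716,  0.30808789, -0.17323502]), np.float64(0.7889372101314507))
```

```bash
cat >> h.py <<'E'
def tool(yaw,tilt=0):
    "tool y across, tool x to low side, tilt rad about y so z is square to slope"
    c,s=np.cos(tilt),np.sin(tilt); return Ro.from_euler("z",yaw).as_matrix()@np.array([[-c,0,s],[0,1,0],[-s,0,-c]])
def delta(pos,R,s=None):
    s=s or ctrl.get_state(); A=Ro.from_rotvec(s["tool_rot"]).as_matrix()
    d=A.T@(np.array(pos)-s["position"]); r=np.degrees(Ro.from_matrix(A.T@R).as_rotvec())
    print("travel",np.round(d,4).tolist(),"turn",np.round(r,2).tolist(),"rows",max(np.linalg.norm(d)/.05,np.linalg.norm(r)/8.59).round(1))
E
python3 -c "
from h import *
delta([.447,.308,.235],tool(-.173))"
```

```text
travel [-0.3248, -0.2147, 0.001] turn [-0.1, -0.0, -8.75] rows 7.8
```

Call:
step_arm([
  {"travel": [-0.04, -0.027, 0], "turn": [0, 0, -2]},
  {"travel": [-0.08, -0.054, 0], "turn": [0, 0, -4]},
  {"travel": [-0.12, -0.081, 0], "turn": [0, 0, -6]},
  {"travel": [-0.16, -0.108, 0], "turn": [0, 0, -8]},
  {"travel": [-0.2, -0.135, 0], "turn": [0, 0, -8.75]},
])

```text
time: 0.6
position: [0.3551, 0.422, 0.2362]
tool_rot: [-0.27, -3.13, 0.001]
ft_force: [0.4, 0.9, 0.2]
grip_width: 1.0
grip_force: 0.0
```

```bash
python3 -c "
from h import *
print(ctrl.get_state()['time'])
delta([.447,.308,.235],tool(-.173))"
```

```text
0.6
travel [-0.11, -0.0966, 0.0012] turn [-0.02, -0.01, 0.06] rows 2.9
```

Call:
step_arm([
  {"travel": [-0.037, -0.031, 0], "turn": [0, 0, 0]},
  {"travel": [-0.074, -0.062, 0], "turn": [0, 0, 0]},
  {"travel": [-0.11, -0.093, 0], "turn": [0, 0, 0]},
  {"travel": [-0.11, -0.093, 0], "turn": [0, 0, 0]},
])

```text
time: 1.0
position: [0.4519, 0.3056, 0.2365]
tool_rot: [0.291, 3.125, -0.005]
ft_force: [-0.4, -0.2, -0.7]
grip_width: 1.001
grip_force: 0.0
```

```bash
python3 - <<'E'
from h import *
import cv2,pickle
s=ctrl.get_state();im=ctrl.get_image("wrist");pickle.dump(s,open("s1.pkl","wb"))
cv2.imwrite("pics/w1.png",im[:,:,::-1]);cv2.imwrite("pics/w1b.png",cv2.resize(im[:,:,::-1],(800,600),interpolation=cv2.INTER_CUBIC))
m=wristm(s);print(s["time"],s["position"],s["tool_rot"])
print(proj(m,place([.4467,.308,-.173],MTOP))*1.5625, proj(m,place([.621,.259,.1],MTOP))*1.5625, proj(m,place([.587,-.063,-.193],RACK))*1.5625)
E
```

```text
1.0 [0.45185086 0.30555481 0.2364574 ] [ 0.2907871   3.12545373 -0.00513071]
[[428.81187978 327.78395392]
 [366.72979317 328.44549012]
 [361.86382054 168.14576755]
 [430.14787943 167.26826785]] [[423.86625294 512.33319335]
 [371.33561285 524.97273007]
 [327.94978374 408.29220357]
 [384.41796627 393.41079929]] [[ 159.39922368  464.49379515]
 [-286.53341813  460.74328622]
 [ 162.93441496  641.47977795]
 [-273.53869559  637.65640866]]
```

View pics/w1b.png

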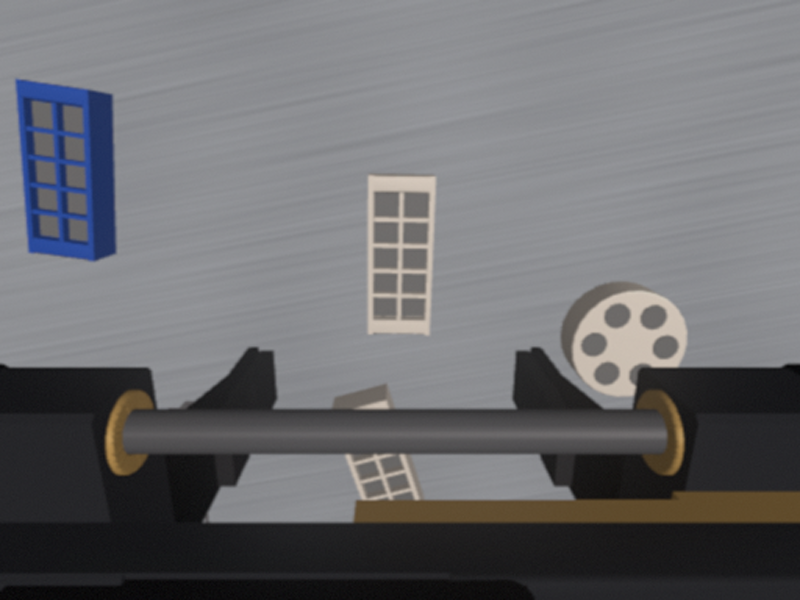

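```bash
python3 - <<'E'
from h import *
import pickle
s=pickle.load(open("s1.pkl","rb"));m=wristm(s)
p,r=fit(m,MTOP,np.array([(430,333),(368,333),(368,177),(436,178)])/1.5625-.18,[.447,.308,-.17]);print(p,r)
print("C",fit(m,MTOP[2:],np.array([(341,411),(394,401)])/1.5625-.18,[.62,.26,.1]))
s2=ctrl.get_state();print(s2["position"],s2["tool_rot"],np.abs(s2["qd"]).max())
delta([p[0],p[1],.024],tool(p[2]))
E
```

```text
[ 0.45245347  0.30937132 -0.19976278] 1.5242554876800227
C (array([0.62725903, 0.26270203, 0.02951557]), np.float64(1.4451636088405735))
[0.44911311 0.30946151 0.23637061] [ 2.83700083e-01  3.12828561e+00 -1.71803291e-03] 0.08172053214981298
travel [-0.0032, 0.0007, 0.2124] turn [-0.06, 0.03, 1.08] rows 4.2
```

The wrist picture shows the white spare between the fingers, with corners (368,177), (436,178), (430,333) and (368,333). The fit agrees with the top view to a few mm. I'll go down and grip it.

Call:
step_arm([
  {"travel": [-0.001, 0, 0.045], "turn": [0, 0, 0.5]},
  {"travel": [-0.001, 0, 0.09], "turn": [0, 0, 0.5]},
  {"travel": [-0.001, 0, 0.135], "turn": [0, 0, 0.5]},
  {"travel": [-0.001, 0, 0.18], "turn": [0, 0, 0.5]},
  {"travel": [-0.001, 0, 0.205], "turn": [0, 0, 0.5]},
])

```text
time: 1.55
position: [0.4441, 0.3131, 0.0275]
tool_rot: [-0.281, -3.124, 0.005]
ft_force: [-0.6, -0.5, -0.2]
grip_width: 1.001
grip_force: 0.0
```

Call:
step_arm([
  {"travel": [0, 0, 0.006], "turn": [0, 0, 0]},
  {"travel": [0, 0, 0.006], "turn": [0, 0, 0]},
  {"travel": [0, 0, 0.006], "turn": [0, 0, 0]},
])

```text
time: 1.85
position: [0.4484, 0.3146, 0.0271]
tool_rot: [0.284, 3.127, 0.003]
ft_force: [0.0, 0.1, -0.7]
grip_width: 0.999
grip_force: 0.0
```

Call:
step_arm([
  {"travel": [0, -0.004, 0.001], "turn": [0, 0, 0]},
  {"travel": [0, -0.004, 0.001], "turn": [0, 0, 0]},
  {"travel": [0, -0.004, 0.001], "turn": [0, 0, 0]},
])

```text
time: 2.15
position: [0.4475, 0.3094, 0.0256]
tool_rot: [0.286, 3.127, 0.002]
ft_force: [0.2, -0.5, -0.1]
grip_width: 1.002
grip_force: 0.0
```

Call:
step_arm([
  {"travel": [0, 0, 0], "turn": [0, 0, 0]},
  {"travel": [0, 0, 0], "turn": [0, 0, 0]},
  {"travel": [0, 0, 0], "turn": [0, 0, 0]},
  {"travel": [0, 0, 0], "turn": [0, 0, 0]},
  {"travel": [0, 0, 0], "turn": [0, 0, 0]},
], gripper=0.4, force=25)

```text
time: 2.65
position: [0.4469, 0.3093, 0.0245]
tool_rot: [-0.285, -3.129, 0.0]
ft_force: [-0.5, -0.8, -0.2]
grip_width: 0.631
grip_force: 0.0
```

```bash
python3 - <<'E'
from h import *
s=ctrl.get_state();print({k:np.round(s[k],4).tolist() for k in ("time","position","tool_rot","ft_force","grip_width","grip_force")})
p=[.587,-.063,-.193]
def bay(k,sl,h):  # distance up from end wall, height off floor
    a=np.pi/6; L=[-.075+sl*np.cos(a)-h*np.sin(a),(k-1.5)*.078,.022+sl*np.sin(a)+h*np.cos(a)]; return place(p,L)[0]
for k in (1,3):
  for h in (.025,.12): print(k,h,bay(k,.115,h))
  delta(bay(k,.115,.12),tool(p[2],np.pi/6))
E
```

```text
{'time': 2.65, 'position': [0.4469, 0.3093, 0.0245], 'tool_rot': [-0.285, -3.1286, 0.0], 'ft_force': [-0.4509, -0.7774, -0.1872], 'grip_width': 0.6305, 'grip_force': 0.0}
1 0.025 [ 0.59138804 -0.10359537  0.10115064]
1 0.12 [ 0.54476996 -0.09448468  0.18342305]
travel [-0.1692, -0.3794, -0.1589] turn [0.17, -30.0, 0.63] rows 8.9
3 0.025 [0.62130947 0.04950822 0.10115064]
3 0.12 [0.57469139 0.05861891 0.18342305]
travel [-0.171, -0.2235, -0.1589] turn [0.17, -30.0, 0.63] rows 6.5
```

Call:
step_arm([
  {"travel": [0, 0, 0], "turn": [0, 0, 0]},
  {"travel": [0, 0, 0], "turn": [0, 0, 0]},
  {"travel": [0, 0, 0], "turn": [0, 0, 0]},
])

```text
time: 2.95
position: [0.4469, 0.3093, 0.0245]
tool_rot: [0.285, 3.129, 0.0]
ft_force: [0.4, 0.3, -0.4]
grip_width: 0.55
grip_force: 24.9
```

Call:
step_arm([
  {"travel": [0, 0, -0.01], "turn": [0, 0, 0]},
  {"travel": [0, 0, -0.04], "turn": [0, 0, 0]},
  {"travel": [0, 0, -0.08], "turn": [0, 0, 0]},
  {"travel": [0, 0, -0.125], "turn": [0, 0, 0]},
  {"travel": [0, 0, -0.17], "turn": [0, 0, 0]},
])

```text
time: 3.45
position: [0.4466, 0.3088, 0.1967]
tool_rot: [-0.286, -3.129, 0.0]
ft_force: [-0.1, 1.0, -1.8]
grip_width: 0.549
grip_force: 24.9
```

```bash
cat >> h.py <<'E'
RP=[.587,-.063,-.193]
def bay(k,sl,h,p=None):
    a=np.pi/6; L=[-.075+sl*np.cos(a)-h*np.sin(a),(k-1.5)*.078,.022+sl*np.sin(a)+h*np.cos(a)]; return place(p or RP,L)[0]
E
python3 - <<'E'
from h import *
delta(bay(1,.135,.15),tool(RP[2],np.pi/6)); print(bay(1,.135,.15))
E
```

```text
travel [-0.1719, -0.3788, -0.0226] turn [0.16, -30.0, 0.62] rows 8.3
[ 0.54704738 -0.09492976  0.21940381]
```

Call:
step_arm([
  {"travel": [-0.018, -0.04, -0.004], "turn": [0, -3, 0]},
  {"travel": [-0.036, -0.08, -0.008], "turn": [0, -6, 0]},
  {"travel": [-0.054, -0.12, -0.012], "turn": [0, -9, 0]},
  {"travel": [-0.072, -0.16, -0.016], "turn": [0, -12, 0]},
  {"travel": [-0.09, -0.2, -0.02], "turn": [0, -15, 0]},
])

```text
time: 3.95
position: [0.4993, 0.0944, 0.2154]
tool_rot: [0.262, 2.866, -0.034]
ft_force: [0.7, -0.2, -1.1]
grip_width: 0.553
grip_force: 24.9
```

```bash
python3 - <<'E'
from h import *
delta(bay(1,.135,.15),tool(RP[2],np.pi/6)); print(ctrl.get_state()["position"])
E
```

```text
travel [-0.0795, -0.1775, 0.0172] turn [0.27, -14.87, 0.57] rows 3.9
[0.49929179 0.09435639 0.21538703]
```

Call:
step_arm([
  {"travel": [-0.02, -0.044, 0.004], "turn": [0, -4, 0]},
  {"travel": [-0.04, -0.088, 0.008], "turn": [0, -8, 0]},
  {"travel": [-0.06, -0.132, 0.012], "turn": [0, -12, 0]},
  {"travel": [-0.079, -0.177, 0.017], "turn": [0, -15, 0.5]},
  {"travel": [-0.079, -0.177, 0.017], "turn": [0, -15, 0.5]},
])

```text
time: 4.45
position: [0.5449, -0.0998, 0.2184]
tool_rot: [0.264, 2.606, -0.065]
ft_force: [-1.3, 0.4, -0.6]
grip_width: 0.552
grip_force: 24.9
```

Call:
step_arm([
  {"travel": [0, 0, 0], "turn": [0, 0, 0]},
  {"travel": [0, 0, 0], "turn": [0, 0, 0]},
])

```text
time: 4.65
position: [0.5466, -0.0914, 0.2188]
tool_rot: [0.248, 2.608, -0.061]
ft_force: [-0.4, 0.4, -0.7]
grip_width: 0.547
grip_force: 24.9
```

```bash
python3 - <<'E'
from h import *
import cv2,pickle
s=ctrl.get_state();im=ctrl.get_image("wrist");pickle.dump(s,open("s2.pkl","wb"))
delta(bay(1,.135,.15),tool(RP[2],np.pi/6))
cv2.imwrite("pics/w2.png",im[:,:,::-1]);cv2.imwrite("pics/w2b.png",cv2.resize(im[:,:,::-1],(800,600),interpolation=cv2.INTER_CUBIC))
m=wristm(s);print(s["time"],s["position"],s["tool_rot"],np.abs(s["qd"]).max())
print((proj(m,place(RP,RACK))*1.5625).round(1))
E
```

```text
travel [-0.0012, -0.0038, 0.0] turn [0.32, -0.01, 0.16] rows 0.1
4.65 [ 0.54656927 -0.09143321  0.21880514] [ 0.24826162  2.6078659  -0.06127241] 0.01481882308634356
[[791.2 122.5]
 [135.5 121. ]
 [698.1 336.8]
 [195.3 336.9]]
```

View pics/w2b.png

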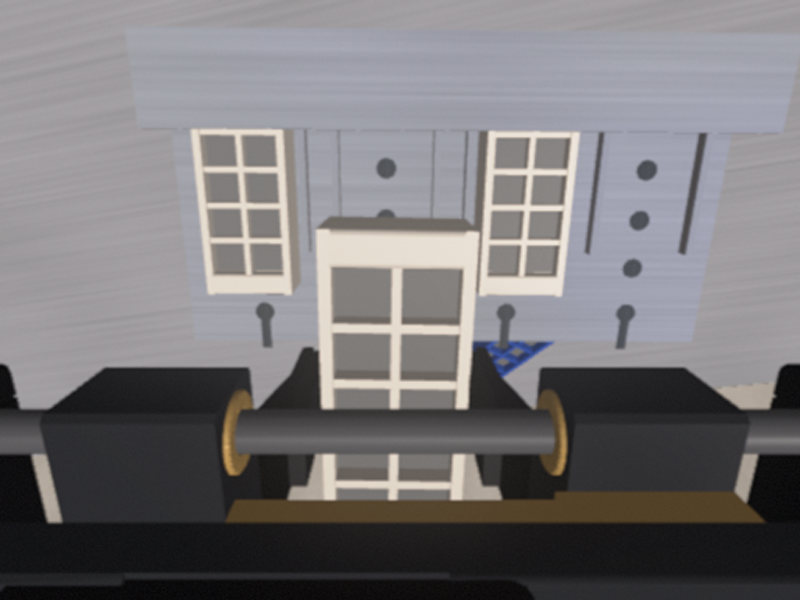

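```bash
python3 - <<'E'
from h import *
import pickle
s=pickle.load(open("s2.pkl","rb"));m=wristm(s)
uv=np.array([(140,129),(785,132),(200,338),(693,341)])[[1,0,3,2]]/1.5625-.18
L=RACK.copy();print("upper",fit(m,L,uv,RP))
L[:2,0]=-.0561;L[:2,2]=.0733;p,r=fit(m,L,uv,RP);print("lower",p,r)
print((proj(m,place(p,L))-uv).round(1).tolist())
# lateral from holes
A=Ro.from_rotvec(s["tool_rot"]).as_matrix()
for k in (1,3):
  q=bay(k,.06,0,p.tolist());print(k,proj(m,q)*1.5625)
p=p.tolist();print("tool-frame of bay1 (s=.115,h=.06):",A.T@(bay(1,.115,.06,p)-s["position"]))
E
```

```text
upper (array([ 0.59151193, -0.06366304, -0.19694948]), np.float64(1.8511327293871318))
lower [ 0.59060933 -0.06325628 -0.19659793] 2.1012056020541365
[[-2.1, -0.7], [2.1, -1.1], [1.7, 0.0], [-1.8, 1.3]]
1 [[388.1648516  163.38022846]]
3 [[650.63157831 164.69821778]]
tool-frame of bay1 (s=.115,h=.06): [ 0.01569784 -0.00333933  0.09176608]
```

The wrist picture shows the held mould over bay 1, hole at (386,168) and ribs at x=340 and 433. Moulds sit in bay 0 (250,210) and bay 2 (530,210), and bay 3 on the right is empty. The lip edge is at row 130. The fit agrees to about 3 mm, so I'll correct and lower.

Call:
step_arm([
  {"travel": [0.004, -0.0045, 0.03], "turn": [0, 0, 0]},
  {"travel": [0.008, -0.0045, 0.06], "turn": [0, 0, 0]},
  {"travel": [0.0105, -0.0045, 0.08], "turn": [0, 0, 0]},
  {"travel": [0.0105, -0.0045, 0.09], "turn": [0, 0, 0]},
  {"travel": [0.0105, -0.0045, 0.09], "turn": [0, 0, 0]},
])

```text
time: 5.2
position: [0.5809, -0.1021, 0.1341]
tool_rot: [0.247, 2.61, -0.063]
ft_force: [-1.1, -0.2, -2.1]
grip_width: 0.544
grip_force: 24.9
```

Call:
step_arm([
  {"travel": [0, 0, 0], "turn": [0, 0, 0]},
  {"travel": [0, 0, 0], "turn": [0, 0, 0]},
])

```text
time: 5.4
position: [0.5818, -0.1029, 0.1367]
tool_rot: [0.249, 2.606, -0.061]
ft_force: [0.2, 0.7, -1.1]
grip_width: 0.549
grip_force: 24.9
```

```bash
sed -i 's/^RP=.*/RP=[.5906,-.0648,-.1966]/' h.py; python3 - <<'E'
from h import *
import cv2,pickle
s=ctrl.get_state();im=ctrl.get_image("wrist");pickle.dump(s,open("s3.pkl","wb"))
cv2.imwrite("pics/w3.png",im[:,:,::-1]);cv2.imwrite("pics/w3b.png",cv2.resize(im[:,:,::-1],(800,600),interpolation=cv2.INTER_CUBIC))
m=wristm(s);print(s["time"],s["position"],s["tool_rot"],s["ft_force"],np.abs(s["qd"]).max())
A=Ro.from_rotvec(s["tool_rot"]).as_matrix()
print("to bay1 (s=.12,h=.025):",A.T@(bay(1,.12,.025)-s["position"]))
print(proj(m,[bay(1,.06,0),bay(1,.042,.035)])*1.5625)
E
```

```text
5.4 [ 0.5818222  -0.10288273  0.13672598] [ 0.24851718  2.60563183 -0.06107522] [ 0.24856375  0.71729537 -1.08212084] 0.005624164500807202
to bay1 (s=.12,h=.025): [ 0.0013704  -0.00020509  0.03743755]
[[393.75963609 190.68747489]
 [394.66936087 144.8023489 ]]
```

View pics/w3b.png

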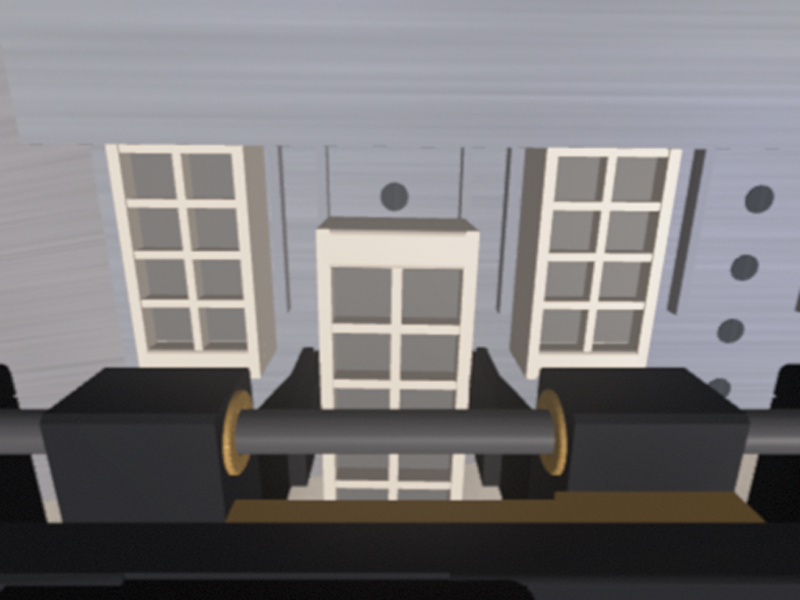

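The mould's low end (397,232) is centred on the bay hole (394,196), with ribs at 328 and 461, to within 1 mm. The lip edge is at row 147. I'll lower it the rest of the way gently.

Call:
step_arm([
  {"travel": [0, -0.0005, 0.012], "turn": [0, 0, 0]},
  {"travel": [0, -0.0005, 0.024], "turn": [0, 0, 0]},
  {"travel": [0, -0.0005, 0.031], "turn": [0, 0, 0]},
  {"travel": [0, -0.0005, 0.032], "turn": [0, 0, 0]},
  {"travel": [0, -0.0005, 0.032], "turn": [0, 0, 0]},
])

```text
time: 5.95
position: [0.5968, -0.1067, 0.1079]
tool_rot: [0.249, 2.607, -0.062]
ft_force: [-0.4, -0.6, -1.4]
grip_width: 0.55
grip_force: 24.9
```

Call:
step_arm([
  {"travel": [0, 0, 0.001], "turn": [0, 0, 0]},
  {"travel": [0, 0, 0.002], "turn": [0, 0, 0]},
  {"travel": [0, 0, 0.003], "turn": [0, 0, 0]},
  {"travel": [0, 0, 0.003], "turn": [0, 0, 0]},
])

```text
time: 6.35
position: [0.5983, -0.107, 0.1051]
tool_rot: [0.25, 2.607, -0.062]
ft_force: [-0.2, -0.4, -2.3]
grip_width: 0.548
grip_force: 24.9
```

Call:
step_arm([
  {"travel": [0, 0, 0.001], "turn": [0, 0, 0]},
  {"travel": [0, 0, 0.001], "turn": [0, 0, 0]},
])

```text
time: 6.55
position: [0.5987, -0.1071, 0.1041]
tool_rot: [0.249, 2.608, -0.062]
ft_force: [-0.9, -0.7, -2.0]
grip_width: 0.556
grip_force: 24.9
```

Call:
step_arm([
  {"travel": [0, 0, 0.001], "turn": [0, 0, 0]},
  {"travel": [0, 0, 0.001], "turn": [0, 0, 0]},
])

```text
time: 6.75
position: [0.5992, -0.1071, 0.1036]
tool_rot: [0.25, 2.608, -0.062]
ft_force: [-5.6, 1.2, 4.4]
grip_width: 0.549
grip_force: 24.9
```

Call:
step_arm([
  {"travel": [0, 0, 0.001], "turn": [0, 0, 0]},
  {"travel": [0, 0, 0.001], "turn": [0, 0, 0]},
])

```text
time: 6.95
position: [0.5994, -0.1071, 0.1032]
tool_rot: [0.25, 2.608, -0.06]
ft_force: [-13.4, 2.0, 14.6]
grip_width: 0.543
grip_force: 25.0
```

Call:
step_arm([
  {"travel": [0, 0, -0.0014], "turn": [0, 0, 0]},
  {"travel": [0.004, 0, -0.0014], "turn": [0, 0, 0]},
  {"travel": [0.008, 0, -0.0014], "turn": [0, 0, 0]},
  {"travel": [0.012, 0, -0.0014], "turn": [0, 0, 0]},
  {"travel": [0.012, 0, -0.0014], "turn": [0, 0, 0]},
])

```text
time: 7.45
position: [0.5878, -0.105, 0.0967]
tool_rot: [0.249, 2.609, -0.062]
ft_force: [0.8, -0.1, -1.3]
grip_width: 0.547
grip_force: 24.9
```

```bash
cat >> h.py <<'E'
def where(k):
    s=ctrl.get_state();d=np.array(s["position"])-bay(k,0,0);A=tool(RP[2],np.pi/6)
    print("t",s["time"],"s,y,h mm",(1e3*(A.T@d)*[-1,1,-1]).round(1),"F down-slope,across,into floor",(A.T@s["ft_force"]).round(1))
E
python3 -c "
from h import *
where(1)"
```

```text
t 7.45 s,y,h mm [106.7  -1.   24.7] F down-slope,across,into floor [-0.   0.   1.5]
```

Call:
step_arm([
  {"travel": [0.003, 0, 0.0004], "turn": [0, 0, 0]},
  {"travel": [0.006, 0, 0.0004], "turn": [0, 0, 0]},
  {"travel": [0.008, 0, 0.0004], "turn": [0, 0, 0]},
  {"travel": [0.008, 0, 0.0004], "turn": [0, 0, 0]},
])

```text
time: 7.85
position: [0.5819, -0.1038, 0.0931]
tool_rot: [0.249, 2.608, -0.062]
ft_force: [-0.2, 1.2, -1.8]
grip_width: 0.549
grip_force: 24.9
```

Call:
step_arm([
  {"travel": [0.002, 0, 0], "turn": [0, 0, 0]},
  {"travel": [0.004, 0, 0], "turn": [0, 0, 0]},
  {"travel": [0.004, 0, 0], "turn": [0, 0, 0]},
])

```text
time: 8.15
position: [0.5784, -0.1032, 0.091]
tool_rot: [0.249, 2.608, -0.062]
ft_force: [-0.2, 0.2, -1.2]
grip_width: 0.55
grip_force: 24.9
```

```bash
python3 -c "
from h import *
where(1)"
```

```text
t 8.15 s,y,h mm [95.6 -1.  24.5] F down-slope,across,into floor [0.8 0.2 0.9]
```

Call:
step_arm([
  {"travel": [0.002, 0, 0.0003], "turn": [0, 0, 0]},
  {"travel": [0.004, 0, 0.0003], "turn": [0, 0, 0]},
  {"travel": [0.004, 0, 0.0003], "turn": [0, 0, 0]},
])

```text
time: 8.45
position: [0.576, -0.1026, 0.0895]
tool_rot: [0.249, 2.606, -0.062]
ft_force: [-0.2, 0.3, 2.1]
grip_width: 0.549
grip_force: 24.9
```

Call:
step_arm([
  {"travel": [0.002, 0, 0], "turn": [0, 0, 0]},
  {"travel": [0.003, 0, 0], "turn": [0, 0, 0]},
  {"travel": [0.003, 0, 0], "turn": [0, 0, 0]},
])

```text
time: 8.75
position: [0.5735, -0.1021, 0.0881]
tool_rot: [0.249, 2.606, -0.062]
ft_force: [-1.1, -0.0, 4.0]
grip_width: 0.552
grip_force: 24.9
```

Call:
step_arm([
  {"travel": [0.002, 0, 0], "turn": [0, 0, 0]},
  {"travel": [0.003, 0, 0], "turn": [0, 0, 0]},
  {"travel": [0.003, 0, 0], "turn": [0, 0, 0]},
])

```text
time: 9.05
position: [0.5712, -0.1016, 0.0868]
tool_rot: [0.249, 2.606, -0.062]
ft_force: [2.9, -0.5, 3.7]
grip_width: 0.551
grip_force: 24.9
```

```bash
python3 -c "
from h import *
where(1)"
```

```text
t 9.05 s,y,h mm [87.1 -0.9 24.5] F down-slope,across,into floor [-4.4  0.1 -1.7]
```

Call:
step_arm([
  {"travel": [0.002, 0, 0], "turn": [0, 0, 0]},
  {"travel": [0.003, 0, 0], "turn": [0, 0, 0]},
  {"travel": [0.003, 0, 0], "turn": [0, 0, 0]},
])

```text
time: 9.35
position: [0.5684, -0.1011, 0.0851]
tool_rot: [0.249, 2.606, -0.062]
ft_force: [1.7, -0.1, 5.8]
grip_width: 0.551
grip_force: 24.9
```

Call:
step_arm([
  {"travel": [0.0015, 0, 0], "turn": [0, 0, 0]},
  {"travel": [0.003, 0, 0], "turn": [0, 0, 0]},
  {"travel": [0.003, 0, 0], "turn": [0, 0, 0]},
])

```text
time: 9.65
position: [0.5659, -0.1006, 0.0836]
tool_rot: [0.249, 2.606, -0.062]
ft_force: [2.5, -0.9, 4.9]
grip_width: 0.549
grip_force: 24.9
```

```bash
python3 -c "
from h import *
where(1)"
```

```text
t 9.65 s,y,h mm [80.9 -0.9 24.5] F down-slope,across,into floor [-4.7 -0.4 -2.9]
```

Call:
step_arm([
  {"travel": [0.001, 0, 0], "turn": [0, 0, 0]},
  {"travel": [0.0015, 0, 0], "turn": [0, 0, 0]},
  {"travel": [0.0015, 0, 0], "turn": [0, 0, 0]},
])

```text
time: 9.95
position: [0.5658, -0.1004, 0.0837]
tool_rot: [0.249, 2.604, -0.062]
ft_force: [5.9, -0.8, 3.9]
grip_width: 0.549
grip_force: 24.9
```

Call:
step_arm([
  {"travel": [0.001, 0, 0], "turn": [0, 0, 0]},
  {"travel": [0.001, 0, 0], "turn": [0, 0, 0]},
  {"travel": [0.001, 0, 0], "turn": [0, 0, 0]},
])

```text
time: 10.25
position: [0.5657, -0.1004, 0.0838]
tool_rot: [0.248, 2.602, -0.062]
ft_force: [7.3, -1.5, 3.4]
grip_width: 0.551
grip_force: 24.9
```

Call:
step_arm([
  {"travel": [0.001, 0, 0], "turn": [0, 0, 0]},
  {"travel": [0.001, 0, 0], "turn": [0, 0, 0]},
  {"travel": [0.001, 0, 0], "turn": [0, 0, 0]},
])

```text
time: 10.55
position: [0.5655, -0.1004, 0.0839]
tool_rot: [0.248, 2.6, -0.062]
ft_force: [8.7, -2.2, 4.0]
grip_width: 0.547
grip_force: 24.9
```

```bash
python3 -c "
from h import *
where(1)"
```

```text
t 10.55 s,y,h mm [80.6 -0.8 24.9] F down-slope,across,into floor [-9.7 -0.4  1. ]
```

Call:
step_arm([
  {"travel": [0.001, 0, 0], "turn": [0, 0, 0]},
  {"travel": [0.002, 0, 0], "turn": [0, 0, 0]},
  {"travel": [0.003, 0, 0], "turn": [0, 0, 0]},
  {"travel": [0.003, 0, 0], "turn": [0, 0, 0]},
], force=40)

```text
time: 10.95
position: [0.5652, -0.1003, 0.0842]
tool_rot: [0.248, 2.595, -0.062]
ft_force: [13.2, -2.5, 4.9]
grip_width: 0.549
grip_force: 39.9
```

```bash
python3 - <<'E'
from h import *
import cv2
where(1)
s=ctrl.get_state();im=ctrl.get_image("wrist")
cv2.imwrite("pics/w4b.png",cv2.resize(im[:,:,::-1],(800,600),interpolation=cv2.INTER_CUBIC))
E
```

```text
t 10.95 s,y,h mm [80.5 -0.8 25.4] F down-slope,across,into floor [-14.1   0.1   2.5]
```

View pics/w4b.png

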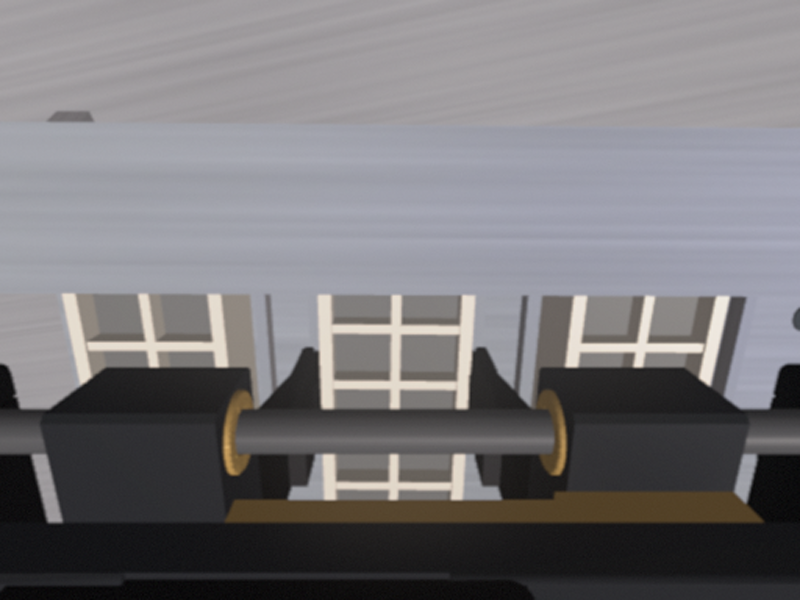

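Call:
step_arm([
  {"travel": [-0.002, 0, 0], "turn": [0, 0, 0]},
  {"travel": [-0.004, 0, 0], "turn": [0, 0, 0]},
  {"travel": [-0.005, 0, 0], "turn": [0, 0, 0]},
  {"travel": [-0.005, 0, 0], "turn": [0, 0, 0]},
])

```text
time: 11.4
position: [0.5658, -0.1005, 0.0837]
tool_rot: [0.249, 2.604, -0.062]
ft_force: [5.4, -0.1, 5.6]
grip_width: 0.549
grip_force: 39.9
```

```bash
python3 -c "
from h import *
where(1)"
```

```text
t 11.4 s,y,h mm [80.7 -0.8 24.6] F down-slope,across,into floor [-7.4  0.9 -2.2]
```

Call:
step_arm([
  {"travel": [0, 0, 0], "turn": [0, 0, 0]},
  {"travel": [0, 0, 0], "turn": [0, 0, 0]},
  {"travel": [0, 0, 0], "turn": [0, 0, 0]},
  {"travel": [0, 0, 0], "turn": [0, 0, 0]},
], gripper=0.71)

```text
time: 11.8
position: [0.5627, -0.1003, 0.081]
tool_rot: [0.25, 2.61, -0.063]
ft_force: [0.4, 0.1, -0.9]
grip_width: 0.701
grip_force: 0.0
```

Call:
step_arm([
  {"travel": [0, 0, -0.01], "turn": [0, 0, 0]},
  {"travel": [0, 0, -0.03], "turn": [0, 0, 0]},
  {"travel": [0, 0, -0.07], "turn": [0, 0, 0]},
  {"travel": [0, 0, -0.11], "turn": [0, 0, 0]},
  {"travel": [0, 0, -0.13], "turn": [0, 0, 0]},
])

```text
time: 12.3
position: [0.5119, -0.0903, 0.1818]
tool_rot: [0.249, 2.6, -0.056]
ft_force: [0.7, 1.1, 0.6]
grip_width: 0.71
grip_force: 0.0
```

```bash
python3 - <<'E'
from h import *
where(1)
delta([.627,.263,.235],tool(.07))
E
```

```text
t 12.3 s,y,h mm [ 82.3  -1.4 137. ] F down-slope,across,into floor [-0.7  1.2 -0.3]
travel [-0.0657, 0.3691, -0.0195] turn [-3.46, 30.28, -14.59] rows 7.5
```

Call:
step_arm([
  {"travel": [-0.008, 0.045, -0.01], "turn": [-0.3, 3, -1.5]},
  {"travel": [-0.017, 0.09, -0.02], "turn": [-0.8, 7, -3.4]},
  {"travel": [-0.026, 0.135, -0.025], "turn": [-1.3, 11, -5.3]},
  {"travel": [-0.034, 0.18, -0.025], "turn": [-1.7, 15, -7.2]},
  {"travel": [-0.042, 0.225, -0.025], "turn": [-2.2, 19, -9.2]},
], gripper=1.0)

```text
time: 12.8
position: [0.5782, 0.1248, 0.2237]
tool_rot: [0.041, 2.95, -0.024]
ft_force: [0.3, -0.8, 0.9]
grip_width: 0.985
grip_force: 0.0
```

```bash
python3 - <<'E'
from h import *
delta([.625,.262,.235],tool(.07))
E
```

```text
travel [-0.0445, 0.1384, -0.0048] turn [-1.31, 10.9, -5.57] rows 2.9
```

Call:
step_arm([
  {"travel": [-0.014, 0.045, -0.002], "turn": [-0.4, 3.6, -1.9]},
  {"travel": [-0.028, 0.09, -0.004], "turn": [-0.8, 7.2, -3.8]},
  {"travel": [-0.043, 0.135, -0.005], "turn": [-1.3, 10.9, -5.6]},
  {"travel": [-0.043, 0.135, -0.005], "turn": [-1.3, 10.9, -5.6]},
])

```text
time: 13.2
position: [0.6235, 0.265, 0.2292]
tool_rot: [0.122, -3.134, -0.004]
ft_force: [-0.2, 0.3, -1.8]
grip_width: 1.005
grip_force: 0.0
```

Call:
step_arm([
  {"travel": [0, 0, 0], "turn": [0, 0, 0]},
  {"travel": [0, 0, 0], "turn": [0, 0, 0]},
])

```text
time: 13.4
position: [0.6231, 0.2556, 0.2344]
tool_rot: [-0.107, 3.137, -0.003]
ft_force: [0.3, -0.9, 0.3]
grip_width: 1.0
grip_force: 0.0
```

```bash
python3 - <<'E'
from h import *
import cv2,pickle
s=ctrl.get_state();im=ctrl.get_image("wrist");pickle.dump(s,open("s5.pkl","wb"))
cv2.imwrite("pics/w5b.png",cv2.resize(im[:,:,::-1],(800,600),interpolation=cv2.INTER_CUBIC))
m=wristm(s);print(s["time"],s["position"],s["tool_rot"],np.abs(s["qd"]).max())
print((proj(m,place([.625,.262,.07],MTOP))*1.5625).round(1))
t=ctrl.get_image("top");cv2.imwrite("pics/top5.png",t[:,:,::-1])
E
```

```text
13.4 [0.62311881 0.25556638 0.23442469] [-1.06750504e-01  3.13732624e+00 -3.00787488e-03] 0.03696356513819973
[[434.3 338.7]
 [372.3 338.8]
 [369.8 179.6]
 [438.  179.5]]
```

View pics/w5b.png

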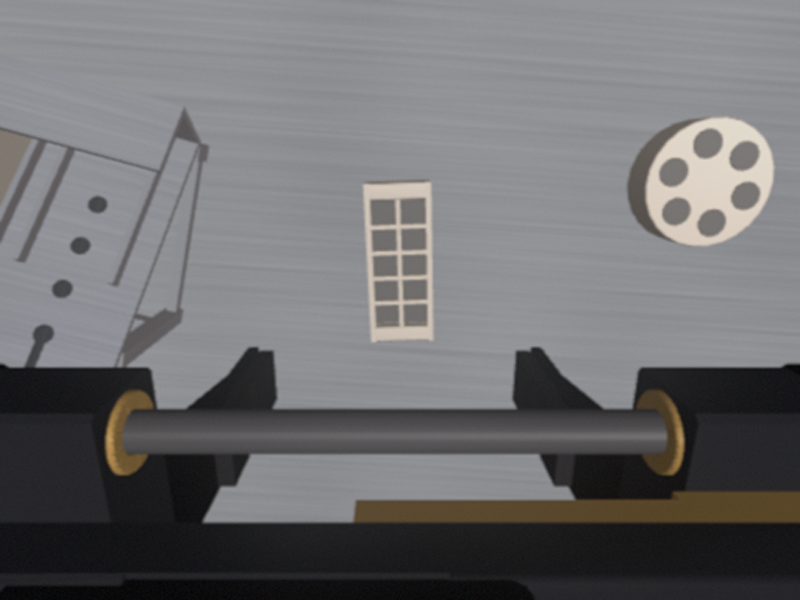

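The wrist picture shows the second white spare with corners (364,183), (431,181), (433,340) and (371,341), clear of the round mould at (710,180).

```bash
python3 - <<'E'
from h import *
import pickle
s=pickle.load(open("s5.pkl","rb"));m=wristm(s)
p,r=fit(m,MTOP,np.array([(433,340),(371,341),(364,183),(431,181)])/1.5625-.18,[.625,.262,.07]);print(p,r)
delta([p[0],p[1],.025],tool(p[2]))
E
```

```text
[0.62658072 0.25914152 0.09816123] 0.39485476805657527
travel [-0.0028, 0.0038, 0.2108] turn [-0.06, 0.24, -1.76] rows 4.2
```

Call:
step_arm([
  {"travel": [-0.003, 0.004, 0.045], "turn": [0, 0, -1.8]},
  {"travel": [-0.003, 0.004, 0.09], "turn": [0, 0, -1.8]},
  {"travel": [-0.003, 0.004, 0.135], "turn": [0, 0, -1.8]},
  {"travel": [-0.003, 0.004, 0.18], "turn": [0, 0, -1.8]},
  {"travel": [-0.003, 0.004, 0.203], "turn": [0, 0, -1.8]},
])

```text
time: 14.0
position: [0.6243, 0.2587, 0.0289]
tool_rot: [0.156, -3.137, 0.004]
ft_force: [0.2, 0.0, 0.8]
grip_width: 0.996
grip_force: 0.0
```

Call:
step_arm([
  {"travel": [0, 0, 0.004], "turn": [0, 0, 0]},
  {"travel": [0, 0, 0.004], "turn": [0, 0, 0]},
  {"travel": [0, 0, 0.004], "turn": [0, 0, 0]},
])

```text
time: 14.3
position: [0.6283, 0.2615, 0.0309]
tool_rot: [-0.157, 3.13, 0.001]
ft_force: [-0.2, -0.1, 0.3]
grip_width: 0.996
grip_force: 0.0
```

```bash
python3 - <<'E'
from h import *
delta([.6266,.2591,.0245],tool(.098))
print(ctrl.get_state()["position"])
E
```

```text
travel [0.002, -0.0023, 0.0063] turn [0.03, 0.42, 0.13] rows 0.1
[0.62834768 0.26153523 0.03085905]
```

Call:
step_arm([
  {"travel": [0.001, -0.002, 0.004], "turn": [0, 0, 0]},
  {"travel": [0.001, -0.002, 0.004], "turn": [0, 0, 0]},
  {"travel": [0.001, -0.002, 0.004], "turn": [0, 0, 0]},
])

```text
time: 14.6
position: [0.6263, 0.2592, 0.0246]
tool_rot: [-0.158, 3.134, -0.0]
ft_force: [-0.5, 0.3, -0.9]
grip_width: 1.002
grip_force: 0.0
```

```bash
python3 - <<'E'
from h import *
delta([.6266,.2591,.0245],tool(.098))
E
```

```text
travel [-0.0003, -0.0001, 0.0001] turn [-0.02, 0.23, 0.15] rows 0.0
```

Call:
step_arm([
  {"travel": [0, 0, 0], "turn": [0, 0, 0]},
  {"travel": [0, 0, 0], "turn": [0, 0, 0]},
  {"travel": [0, 0, 0], "turn": [0, 0, 0]},
  {"travel": [0, 0, 0], "turn": [0, 0, 0]},
  {"travel": [0, 0, 0], "turn": [0, 0, 0]},
], gripper=0.4, force=30)

```text
time: 15.1
position: [0.6259, 0.2593, 0.0238]
tool_rot: [-0.158, 3.135, -0.001]
ft_force: [-0.6, -0.9, 0.2]
grip_width: 0.627
grip_force: 0.0
```

Call:
step_arm([
  {"travel": [0, 0, 0], "turn": [0, 0, 0]},
  {"travel": [0, 0, 0], "turn": [0, 0, 0]},
  {"travel": [0, 0, 0], "turn": [0, 0, 0]},
  {"travel": [0, 0, 0], "turn": [0, 0, 0]},
])

```text
time: 15.5
position: [0.6259, 0.2593, 0.0239]
tool_rot: [-0.158, 3.135, -0.001]
ft_force: [0.5, -0.1, 0.6]
grip_width: 0.549
grip_force: 30.0
```

Call:
step_arm([
  {"travel": [0, 0, -0.01], "turn": [0, 0, 0]},
  {"travel": [0, 0, -0.04], "turn": [0, 0, 0]},
  {"travel": [0, 0, -0.08], "turn": [0, 0, 0]},
  {"travel": [0, 0, -0.125], "turn": [0, 0, 0]},
  {"travel": [0, 0, -0.17], "turn": [0, 0, 0]},
])

```text
time: 16.0
position: [0.625, 0.2591, 0.196]
tool_rot: [-0.158, 3.135, -0.001]
ft_force: [0.8, 0.3, -1.0]
grip_width: 0.55
grip_force: 30.0
```

```bash
python3 - <<'E'
from h import *
delta(bay(3,.125,.13),tool(RP[2],np.pi/6)); print(bay(3,.125,.13))
E
```

```text
travel [0.0629, -0.1977, -0.0012] turn [4.45, -29.61, 16.66] rows 4.1
[0.58231904 0.05614745 0.1970833 ]
```

Call:
step_arm([
  {"travel": [0.012, -0.035, -0.01], "turn": [0.9, -5.9, 3.3]},
  {"travel": [0.025, -0.08, -0.02], "turn": [1.8, -11.8, 6.6]},
  {"travel": [0.038, -0.12, -0.02], "turn": [2.7, -17.8, 10]},
  {"travel": [0.05, -0.16, -0.012], "turn": [3.6, -23.7, 13.3]},
  {"travel": [0.063, -0.198, -0.001], "turn": [4.45, -29.6, 16.7]},
])

```text
time: 16.5
position: [0.5826, 0.054, 0.1968]
tool_rot: [0.262, 2.6, -0.067]
ft_force: [0.2, -1.5, -0.7]
grip_width: 0.552
grip_force: 30.0
```

Call:
step_arm([
  {"travel": [0, 0, 0], "turn": [0, 0, 0]},
  {"travel": [0, 0, 0], "turn": [0, 0, 0]},
  {"travel": [0, 0, 0], "turn": [0, 0, 0]},
  {"travel": [0, 0, 0], "turn": [0, 0, 0]},
])

```text
time: 16.9
position: [0.5846, 0.0575, 0.197]
tool_rot: [0.257, 2.604, -0.067]
ft_force: [-1.0, 0.2, -1.9]
grip_width: 0.551
grip_force: 30.0
```

```bash
python3 - <<'E'
from h import *
where(3)
delta(bay(3,.12,.06),tool(RP[2],np.pi/6)); print(np.abs(ctrl.get_state()["qd"]).max())
E
```

```text
t 16.9 s,y,h mm [126.6   1.8 128.9] F down-slope,across,into floor [ 1.8 -0.   1.2]
travel [0.0068, -0.0019, 0.0689] turn [0.11, 0.15, -0.02] rows 1.4
0.0076897447463768935
```

Call:
step_arm([
  {"travel": [0.004, -0.0022, 0.03], "turn": [0, 0, 0]},
  {"travel": [0.0068, -0.0022, 0.055], "turn": [0, 0, 0]},
  {"travel": [0.0068, -0.0022, 0.069], "turn": [0, 0, 0]},
  {"travel": [0.0068, -0.0022, 0.069], "turn": [0, 0, 0]},
  {"travel": [0.0068, -0.0022, 0.069], "turn": [0, 0, 0]},
])

```text
time: 17.4
position: [0.6111, 0.0488, 0.1323]
tool_rot: [0.258, 2.606, -0.068]
ft_force: [0.2, -0.2, -0.5]
grip_width: 0.547
grip_force: 30.0
```

Call:
step_arm([
  {"travel": [0, 0, 0], "turn": [0, 0, 0]},
  {"travel": [0, 0, 0], "turn": [0, 0, 0]},
])

```text
time: 17.6
position: [0.6109, 0.0487, 0.1331]
tool_rot: [0.258, 2.605, -0.068]
ft_force: [-0.2, 0.3, -1.3]
grip_width: 0.548
grip_force: 30.0
```

```bash
python3 - <<'E'
from h import *
import cv2
where(3)
s=ctrl.get_state();im=ctrl.get_image("wrist")
cv2.imwrite("pics/w6b.png",cv2.resize(im[:,:,::-1],(800,600),interpolation=cv2.INTER_CUBIC))
m=wristm(s);print(proj(m,[bay(3,.06,0),bay(3,.042,.035)])*1.5625)
delta(bay(3,.12,.0245),tool(RP[2],np.pi/6))
E
```

```text
t 17.6 s,y,h mm [118.6  -1.7  59.9] F down-slope,across,into floor [0.8 0.3 1. ]
[[397.90835408 197.77057604]
 [398.85964148 153.09028619]]
travel [-0.0016, 0.0018, 0.0353] turn [0.05, 0.1, -0.05] rows 0.7
```

View pics/w6b.png

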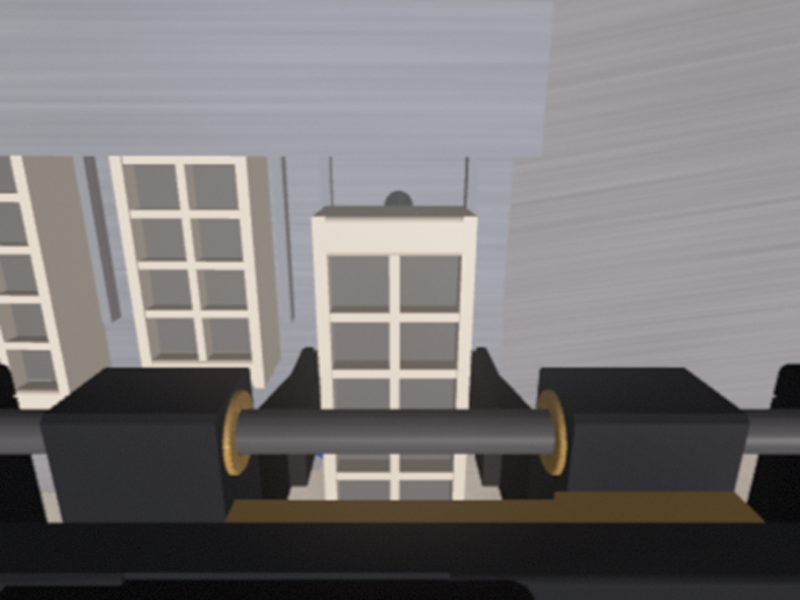

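The wrist picture shows the held mould's low end (312–477, row 215) over bay 3, with ribs at 331 and 466 and the hole at (399,198). That puts it about 1.7 mm off to -y, and it is clear of the lip at row 156. I'll correct that and lower.

Call:
step_arm([
  {"travel": [-0.001, 0.0016, 0.012], "turn": [0, 0, 0]},
  {"travel": [-0.001, 0.0016, 0.024], "turn": [0, 0, 0]},
  {"travel": [-0.001, 0.0016, 0.031], "turn": [0, 0, 0]},
  {"travel": [-0.001, 0.0016, 0.032], "turn": [0, 0, 0]},
  {"travel": [-0.001, 0.0016, 0.032], "turn": [0, 0, 0]},
])

```text
time: 18.15
position: [0.6269, 0.0462, 0.1036]
tool_rot: [0.259, 2.608, -0.07]
ft_force: [-0.3, 0.4, -1.6]
grip_width: 0.552
grip_force: 30.0
```

Call:
step_arm([
  {"travel": [0, 0, 0.001], "turn": [0, 0, 0]},
  {"travel": [0, 0, 0.0015], "turn": [0, 0, 0]},
  {"travel": [0, 0, 0.0015], "turn": [0, 0, 0]},
])

```text
time: 18.45
position: [0.628, 0.0464, 0.1034]
tool_rot: [0.258, 2.607, -0.069]
ft_force: [-0.5, 0.1, -1.2]
grip_width: 0.549
grip_force: 30.0
```

Call:
step_arm([
  {"travel": [0, 0, 0.0007], "turn": [0, 0, 0]},
  {"travel": [0, 0, 0.0007], "turn": [0, 0, 0]},
])

```text
time: 18.65
position: [0.6283, 0.0463, 0.1027]
tool_rot: [0.258, 2.607, -0.069]
ft_force: [0.4, -0.1, -0.8]
grip_width: 0.545
grip_force: 30.0
```

```bash
python3 -c "
from h import *
where(3)"
```

```text
t 18.65 s,y,h mm [118.5  -0.7  24.7] F down-slope,across,into floor [ 0.1 -0.1  0.9]
```

Call:
step_arm([
  {"travel": [0, 0.0005, 0.0006], "turn": [0, 0, 0]},
  {"travel": [0, 0.0005, 0.0006], "turn": [0, 0, 0]},
])

```text
time: 18.85
position: [0.6287, 0.0468, 0.102]
tool_rot: [0.258, 2.607, -0.069]
ft_force: [0.3, -0.1, -1.1]
grip_width: 0.548
grip_force: 30.0
```

Call:
step_arm([
  {"travel": [0, 0, 0.0005], "turn": [0, 0, 0]},
  {"travel": [0, 0, 0.0005], "turn": [0, 0, 0]},
])

```text
time: 19.05
position: [0.6288, 0.0468, 0.1018]
tool_rot: [0.258, 2.607, -0.069]
ft_force: [-3.2, 0.7, 1.7]
grip_width: 0.552
grip_force: 30.0
```

```bash
python3 -c "
from h import *
where(3)"
```

```text
t 19.05 s,y,h mm [ 1.184e+02 -1.000e-01  2.380e+01] F down-slope,across,into floor [ 2.   0.1 -3.1]
```

Call:
step_arm([
  {"travel": [0.003, 0, 0], "turn": [0, 0, 0]},
  {"travel": [0.006, 0, 0], "turn": [0, 0, 0]},
  {"travel": [0.009, 0, 0], "turn": [0, 0, 0]},
  {"travel": [0.012, 0, 0], "turn": [0, 0, 0]},
  {"travel": [0.012, 0, 0], "turn": [0, 0, 0]},
])

```text
time: 19.55
position: [0.6186, 0.0489, 0.0957]
tool_rot: [0.258, 2.607, -0.069]
ft_force: [-1.9, 0.4, 3.1]
grip_width: 0.548
grip_force: 30.0
```

Call:
step_arm([
  {"travel": [0.003, 0, 0], "turn": [0, 0, 0]},
  {"travel": [0.005, 0, 0], "turn": [0, 0, 0]},
  {"travel": [0.005, 0, 0], "turn": [0, 0, 0]},
])

```text
time: 19.85
position: [0.6146, 0.0497, 0.0934]
tool_rot: [0.258, 2.606, -0.068]
ft_force: [-0.7, 0.8, 4.4]
grip_width: 0.546
grip_force: 30.0
```

Call:
step_arm([
  {"travel": [0.002, 0, 0], "turn": [0, 0, 0]},
  {"travel": [0.003, 0, 0], "turn": [0, 0, 0]},
  {"travel": [0.003, 0, 0], "turn": [0, 0, 0]},
])

```text
time: 20.15
position: [0.6122, 0.0502, 0.0919]
tool_rot: [0.258, 2.606, -0.068]
ft_force: [-0.4, -0.2, 6.2]
grip_width: 0.548
grip_force: 30.0
```

```bash
python3 -c "
from h import *
where(3)"
```

```text
t 20.15 s,y,h mm [98.8 -0.  23.7] F down-slope,across,into floor [-2.8 -0.2 -5.5]
```

Call:
step_arm([
  {"travel": [0.002, 0, -0.0002], "turn": [0, 0, 0]},
  {"travel": [0.003, 0, -0.0002], "turn": [0, 0, 0]},
  {"travel": [0.003, 0, -0.0002], "turn": [0, 0, 0]},
])

```text
time: 20.45
position: [0.609, 0.0506, 0.0901]
tool_rot: [0.258, 2.607, -0.069]
ft_force: [-0.7, -0.3, 4.5]
grip_width: 0.544
grip_force: 30.0
```

Call:
step_arm([
  {"travel": [0.002, 0, 0], "turn": [0, 0, 0]},
  {"travel": [0.003, 0, 0], "turn": [0, 0, 0]},
  {"travel": [0.003, 0, 0], "turn": [0, 0, 0]},
])

```text
time: 20.75
position: [0.6066, 0.0512, 0.0887]
tool_rot: [0.258, 2.607, -0.069]
ft_force: [-1.0, -0.1, 5.0]
grip_width: 0.551
grip_force: 30.0
```

Call:
step_arm([
  {"travel": [0.002, 0, 0], "turn": [0, 0, 0]},
  {"travel": [0.003, 0, 0], "turn": [0, 0, 0]},
  {"travel": [0.003, 0, 0], "turn": [0, 0, 0]},
])

```text
time: 21.05
position: [0.604, 0.0517, 0.0871]
tool_rot: [0.258, 2.607, -0.069]
ft_force: [-0.4, 0.2, 6.1]
grip_width: 0.547
grip_force: 30.0
```

```bash
python3 -c "
from h import *
where(3)"
```

```text
t 21.05 s,y,h mm [89.2 -0.2 23.7] F down-slope,across,into floor [-2.6  0.1 -5.5]
```

Call:
step_arm([
  {"travel": [0.002, 0, -0.0003], "turn": [0, 0, 0]},
  {"travel": [0.003, 0, -0.0003], "turn": [0, 0, 0]},
  {"travel": [0.003, 0, -0.0003], "turn": [0, 0, 0]},
])

```text
time: 21.35
position: [0.6012, 0.052, 0.0856]
tool_rot: [0.259, 2.607, -0.069]
ft_force: [2.4, 0.7, 0.8]
grip_width: 0.551
grip_force: 30.0
```

Call:
step_arm([
  {"travel": [0.001, 0, 0], "turn": [0, 0, 0]},
  {"travel": [0.002, 0, 0], "turn": [0, 0, 0]},
  {"travel": [0.002, 0, 0], "turn": [0, 0, 0]},
])

```text
time: 21.65
position: [0.5994, 0.0523, 0.0845]
tool_rot: [0.258, 2.608, -0.069]
ft_force: [2.4, -1.2, -0.3]
grip_width: 0.551
grip_force: 30.0
```

Call:
step_arm([
  {"travel": [0.001, 0, 0], "turn": [0, 0, 0]},
  {"travel": [0.002, 0, 0], "turn": [0, 0, 0]},
  {"travel": [0.002, 0, 0], "turn": [0, 0, 0]},
])

```text
time: 21.95
position: [0.5977, 0.0527, 0.0837]
tool_rot: [0.258, 2.608, -0.069]
ft_force: [3.3, -1.5, -0.3]
grip_width: 0.552
grip_force: 30.0
```

```bash
python3 -c "
from h import *
where(3)"
```

```text
t 21.95 s,y,h mm [81.9 -0.4 23.9] F down-slope,across,into floor [-3.  -0.8  2. ]
```

Call:
step_arm([
  {"travel": [0.001, 0, 0.0002], "turn": [0, 0, 0]},
  {"travel": [0.002, 0, 0.0002], "turn": [0, 0, 0]},
  {"travel": [0.002, 0, 0.0002], "turn": [0, 0, 0]},
])

```text
time: 22.25
position: [0.5963, 0.053, 0.0827]
tool_rot: [0.258, 2.607, -0.069]
ft_force: [2.0, -1.7, 0.0]
grip_width: 0.544
grip_force: 30.0
```

Call:
step_arm([
  {"travel": [0.001, 0, 0], "turn": [0, 0, 0]},
  {"travel": [0.002, 0, 0], "turn": [0, 0, 0]},
  {"travel": [0.002, 0, 0], "turn": [0, 0, 0]},
])

```text
time: 22.55
position: [0.5946, 0.0534, 0.0818]
tool_rot: [0.258, 2.607, -0.069]
ft_force: [1.9, -1.8, -0.1]
grip_width: 0.549
grip_force: 30.0
```

```bash
python3 -c "
from h import *
where(3)"
```

```text
t 22.55 s,y,h mm [78.3 -0.3 23.9] F down-slope,across,into floor [-1.9 -1.4  1.2]
```

Call:
step_arm([
  {"travel": [0.001, 0, 0.0003], "turn": [0, 0, 0]},
  {"travel": [0.0015, 0, 0.0003], "turn": [0, 0, 0]},
  {"travel": [0.0015, 0, 0.0003], "turn": [0, 0, 0]},
])

```text
time: 22.85
position: [0.594, 0.0536, 0.0813]
tool_rot: [0.258, 2.606, -0.069]
ft_force: [1.7, -2.4, 2.7]
grip_width: 0.549
grip_force: 30.0
```

Call:
step_arm([
  {"travel": [0.001, 0, 0], "turn": [0, 0, 0]},
  {"travel": [0.0015, 0, 0], "turn": [0, 0, 0]},
  {"travel": [0.0015, 0, 0], "turn": [0, 0, 0]},
])

```text
time: 23.15
position: [0.5938, 0.0537, 0.0813]
tool_rot: [0.258, 2.604, -0.068]
ft_force: [6.2, -3.0, 2.3]
grip_width: 0.549
grip_force: 30.0
```

```bash
python3 -c "
from h import *
where(3)"
```

```text
t 23.15 s,y,h mm [77.3 -0.2 23.9] F down-slope,across,into floor [-6.9 -1.7  1.4]
```

Call:
step_arm([
  {"travel": [0.001, 0, 0], "turn": [0, 0, 0]},
  {"travel": [0.002, 0, 0], "turn": [0, 0, 0]},
  {"travel": [0.003, 0, 0], "turn": [0, 0, 0]},
  {"travel": [0.004, 0, 0], "turn": [0, 0, 0]},
  {"travel": [0.004, 0, 0], "turn": [0, 0, 0]},
], force=40)

```text
time: 23.65
position: [0.5934, 0.0538, 0.0818]
tool_rot: [0.258, 2.598, -0.066]
ft_force: [12.8, -5.7, 3.3]
grip_width: 0.551
grip_force: 40.0
```

```bash
python3 -c "
from h import *
where(3)"
```

```text
t 23.65 s,y,h mm [77.1 -0.1 24.5] F down-slope,across,into floor [-13.5  -3.    4. ]
```

Call:
step_arm([
  {"travel": [-0.002, 0, 0], "turn": [0, 0, 0]},
  {"travel": [-0.004, 0, 0], "turn": [0, 0, 0]},
  {"travel": [-0.0045, 0, 0.0003], "turn": [0, 0, 0]},
  {"travel": [-0.0045, 0, 0.0003], "turn": [0, 0, 0]},
])

```text
time: 24.05
position: [0.5939, 0.0536, 0.0812]
tool_rot: [0.259, 2.605, -0.068]
ft_force: [2.2, -2.8, 7.0]
grip_width: 0.549
grip_force: 40.0
```

```bash
python3 -c "
from h import *
where(3)"
```

```text
t 24.05 s,y,h mm [77.3 -0.3 23.7] F down-slope,across,into floor [-5.8 -2.3 -4.7]
```

Call:
step_arm([
  {"travel": [0, 0, 0], "turn": [0, 0, 0]},
  {"travel": [0, 0, 0], "turn": [0, 0, 0]},
  {"travel": [0, 0, 0], "turn": [0, 0, 0]},
  {"travel": [0, 0, 0], "turn": [0, 0, 0]},
], gripper=0.71)

```text
time: 24.45
position: [0.5921, 0.0541, 0.0791]
tool_rot: [0.258, 2.609, -0.069]
ft_force: [-1.0, -0.7, 1.1]
grip_width: 0.699
grip_force: 0.0
```

Call:
step_arm([
  {"travel": [0, 0, -0.01], "turn": [0, 0, 0]},
  {"travel": [0, 0, -0.03], "turn": [0, 0, 0]},
  {"travel": [-0.02, 0, -0.07], "turn": [0, 0, 0]},
  {"travel": [-0.04, -0.03, -0.11], "turn": [0, 0, 0]},
  {"travel": [-0.06, -0.07, -0.125], "turn": [0, 0, 0]},
])

```text
time: 24.95
position: [0.5695, -0.0092, 0.2226]
tool_rot: [0.249, 2.603, -0.064]
ft_force: [1.4, 0.3, 0.3]
grip_width: 0.713
grip_force: 0.0
```

Call:
step_arm([
  {"travel": [0, 0, 0], "turn": [0, 0, 0]},
  {"travel": [0, 0, 0], "turn": [0, 0, 0]},
  {"travel": [0, 0, 0], "turn": [0, 0, 0]},
  {"travel": [0, 0, 0], "turn": [0, 0, 0]},
])

```text
time: 25.35
position: [0.5681, -0.011, 0.2167]
tool_rot: [0.255, 2.609, -0.069]
ft_force: [-0.7, -0.2, -1.3]
grip_width: 0.71
grip_force: 0.0
```

```bash
python3 - <<'E'
from h import *
import cv2
s=ctrl.get_state();im=ctrl.get_image("wrist");print(s["time"],s["position"])
cv2.imwrite("pics/w7b.png",cv2.resize(im[:,:,::-1],(800,600),interpolation=cv2.INTER_CUBIC))
m=wristm(s)
for k in range(4): print(k,[(proj(m,bay(k,x,.03))*1.5625).round(0).tolist() for x in (.135,.146)])
E
```

```text
25.35 [ 0.56812696 -0.01102625  0.21665196]
0 [[[102.0, 296.0]], [[105.0, 314.0]]]
1 [[[240.0, 296.0]], [[241.0, 314.0]]]
2 [[[377.0, 296.0]], [[378.0, 315.0]]]
3 [[[515.0, 296.0]], [[514.0, 315.0]]]
```

View pics/w7b.png

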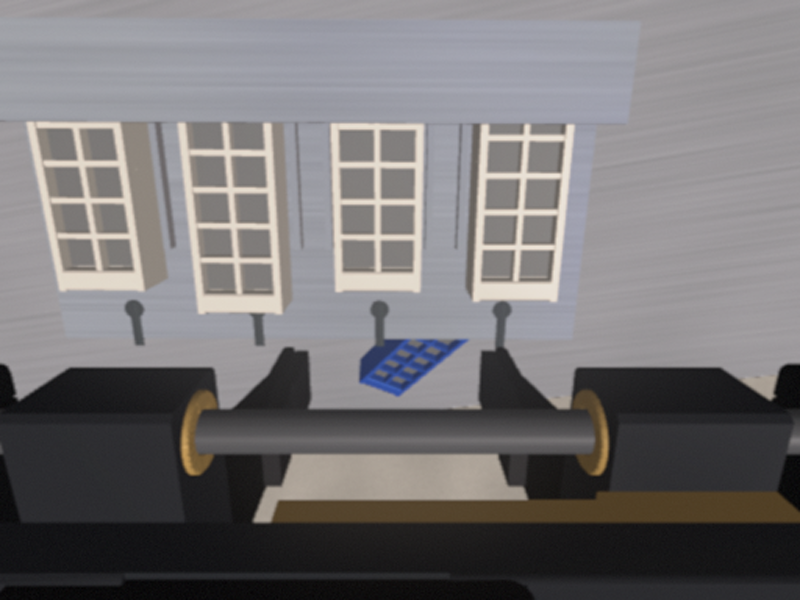

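The wrist picture shows all four bays filled and lying flat. The high ends are at rows 290 and 291 for the original moulds (home), 312 in bay 1 (about +13 mm) and 299 in bay 3 (about +5 mm). Both are within the 3 to 14 mm range, and each stop gave about 10 mm of soft travel and then blocked at about 14 N. I'm handing in.

```bash
python3 -c "
from bench import ctrl
print(ctrl.close_job())"
```

```text
the job is handed in; nothing more can be done
None
```

Both spare moulds are loaded cells up in the two empty bays (1 and 3) and pushed under the lip until their stops blocked hard at about 14 N; the job was handed in at about 25 s, and no result came back.

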